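Test the blue bin dock's roller lever switch

TASK

The blue bin dock on the mailroom bench has just had its roller lever switch replaced. Test it: press the blue roller down from above just until the switch clicks, hold it there for about a second, then let it spring back up. Do not overtravel the lever towards its end stop, and do not press the green or red docks' switches.

Things in the scene. Friction and masses are not known exactly. Their poses are not given: they have to be found in the camera images.
- blue_roller (a point): Centre of the blue roller (22 mm across, 24 mm wide) on the free end of the blue switch lever. At rest its top is 82 mm above the bench, the dock's highest point. It clicks when pressed 10 mm down; over 30 mm down is overtravel; at 20 mm its top is level with the rail tops, as under a seated bin. x: level, from roller to switch housing; y: along the axle; z: up (frame tilts with the lever).
- blue_lever (a joint): Blue lever's angle, rad: 0 at rest, grows as the roller goes down; 80 mm from pivot to roller. Click 0.13 (10 mm down); 0.25 is 20 mm down; overtravel from 0.38 (30 mm down); end stop 0.6. A spring resists at the roller with 2 N at first, 4 N at 20 mm, 5 N at 30 mm, smoothly (the click is not felt), and lifts it when let go.
- green_lever (a joint): Same angle for the green switch; leave at 0. The three docks are alike but for colour (rails, switch housing, roller), stand in a row in any order and are fixed: a steel plate 190 x 132 mm, two side rails 62 mm high and 108 mm apart inside, the lever midway between them, the 58 mm high housing with its near face 87 mm from the roller's centre.
- red_lever (a joint): Same angle for the red switch, on the like dock with red rails, housing and roller; leave at 0. Neighbouring docks' rollers are at least 210 mm apart.
Mind the look-alikes: they are no part of the job. What is shaped like the part that bears blue_roller but purple or turquoise is not meant.

How it is judged:
By the outcome, as a careful person would: the job done as asked, in the order asked, and still so for the second after the job is handed in, with the robot touching nothing.
It also fails if it takes over 32 s, if anything falls off the work surface, if the arm or the gripper's body presses on something with over 40 N, if the wrist force passes 120 N, or if a joint passes its speed limit or range.

ROBOT

A 7-joint arm with a two-finger parallel gripper is mounted at the origin on the work surface. World frame = base frame: x ahead of the robot, y to its left, z up, the work surface at z = 0. Lengths are in m, angles in rad, forces in N, time in s.
With the tool pointing down it reaches from about 0.425 to 0.925 m from the base axis. Payload 6.8 kg.
Tool frame: the origin (TCP) lies midway between the tips of the shut fingers; the grasp point (between the pads) lies 19 mm behind it; x points along the fingers, y is the direction in which the jaws open and shut, and the axes are right-handed (so a half turn about x gives the same grasp; the last joint's range is limited). The gripper opens to 85 mm and grips with 20 to 120 N. Pads are 22 mm wide; open, the fingers measure 114 mm over their backs; the gripper's body (76 mm by 85 mm) begins 54 mm behind the grasp point. The pads swing forward as they close: fully open they stand 13 mm farther back than shut.
Start: joints at [-1.265, 0.477, 0.022, 1.555, -0.011, 1.109, -0.083], TCP at [0.271, 0.618, 0.231] pointing down, gripper open.
Joint ranges: [-2.96, 2.96], [-0.34, 2.1], [-1.41, 1.46], [0.24, 2.44], [-1.37, 4.51], [0.17, 1.92], [-2.96, 2.96]. Speed limits (rad/s): [2.39, 2.39, 3.14, 3.14, 3.14, 3.14, 3.14].

INTERFACE

Orientations are given as a rotation vector (axis times angle).
In Python, from bench import r, viewer, nets gives the robot as it stands.
- The arm moves only by the shell command python3 -m pendant 'ROWS' [FORCE]. ROWS is JSON, one flat list of numbers, 5 for each row, row after row: the finger opening in mm, from 0 to 85.4, then the shift along the tool's x, y, z in mm, then the turn about the tool's x in rad. A call has 1 to 20 rows; each row shifts and turns the commanded pose from where the row before left it, along the tool's axes as they then stand; what a row does not reach is not made up. A row lasts 1/8 s, in which the tool goes at most 62.5 mm and 10.7 degrees, less where a joint would pass 70% of its speed; a pose out of reach is approached as far as the arm can. A call with a gripper value outside its range is refused whole. The fingers move at their own pace and stop on an object; FORCE is the grip in N (left out, the last holds). Time passes only in rows, so rows that do not move let the fingers close. It gives the time, the measured TCP pose, the force and the opening at its end, in the units of the state.
- r.get_obs(): the state, without advancing time (a new reading comes with each control period).
- viewer.grab_frame(name): name is "scene" or "top" or "wrist"; returns (picture, depth): 420x560x3 uint8, red, green, blue; 420x560 float32, m along the optical axis (not along the pixel's ray), 0 where there is no reading.
- viewer.calibration(name): a dict with "mtx" (3x3 intrinsics, pixels), "world_to_cam" (4x4, takes a point from world to camera coordinates). Camera axes: x right, y up, looking along -z (the intrinsics and any distortion apply to the point x, -y, -z); pixel columns grow to the right and rows downward; lengths in m; the calibration is good to about 2 mm. A picture is of the moment at which its call begins: read the wrist's pose just before it. calibration takes no time and is no camera call; for the wrist camera it gives the pose at the moment of the call.
- r.hand_in(): hands the job in, once; it reports no verdict.
Trained networks look in the newest picture that a camera, given by its name, has taken for a name from the list of things; names that differ only in an ending like _2 or _b are one class to them, and where a whole thing is asked for, a point or a joint stands for the part that bears it (a point fixed in the world has none). Each returns a list of dicts, best first, with "score" (0 to 1); they miss things now and then, are a little off and sometimes report something else, mostly with a low value. They report only what shows in the picture. A call takes as long as a camera call. They do not tell look-alikes from the thing itself.
- nets.look_for(name, camera): "location" ([x, y, z] in m, in world coordinates, good to about 4 mm: the middle of the surface that is visible of it).
- nets.silhouettes(name, camera): "mask" (420x560 bool, what is visible of it).
The state is a dict: "clock": time; "joints": joint angles; "qvel": joint speeds; "tau": joint torques, N m; "tcp_pos": TCP position; "orientation": TCP orientation; "contact_force": force on the tool from outside, world axes, zero at the start; "moment": the same for the moment, N m; "grip_width": finger opening in m.
Only numpy, scipy, OpenCV 4.12 (cv2) and the standard library are available. Lean on these libraries where they do the work, as an engineer would, in place of code of your own. Each camera call takes 0.05 s, during which the arm holds its last target. There are 200 camera calls.

## Working session

There is one attempt and no reset: what is moved stays moved. The work goes in short steps, Python scripts to look and compute and a shell command to move; the robot and the scene stay as the last step left them, time stands still between calls to the robot, and variables do not carry over. Pictures are saved under pics/ and viewed, about 8 in all and at most 12, crops included, and the job is handed in when it is done.

```bash
mkdir -p pics
cat > h.py <<'E'
import numpy as np, cv2
from bench import r, viewer, nets
def grab(n,f=None):
    im,d=viewer.grab_frame(n); c=viewer.calibration(n)
    if f: cv2.imwrite('pics/'+f,im[:,:,::-1])
    return im,d,c
def world(c,d,us,vs):
    K=np.array(c['mtx']);T=np.linalg.inv(np.array(c['world_to_cam']))
    us=np.asarray(us);vs=np.asarray(vs);z=d[vs,us]
    x=(us-K[0,2])/K[0,0]*z;y=(vs-K[1,2])/K[1,1]*z
    return (T@np.stack([x,-y,-z,np.ones_like(z)]))[:3].T
E
python3 - <<'E'
from h import *
a,_,c=grab('top'); print({k:v for k,v in c.items()})
for x in nets.look_for('blue_roller','top'): print(x)
b,_,c=grab('scene')
for x in nets.look_for('blue_roller','scene'): print(x)
cv2.imwrite('pics/a.png',cv2.resize(a,(560,420))[:,:,::-1]);cv2.imwrite('pics/b.png',b[:,:,::-1])
o=r.get_obs();print(o)
E
```

```text
{'mtx': array([[495.70790884,   0.        , 290.04796047],
       [  0.        , 495.70790884, 211.75853061],
       [  0.        ,   0.        ,   1.        ]]), 'world_to_cam': array([[ 5.79759190e-02, -9.98316971e-01, -1.42032883e-03,
         2.05664866e-01],
       [ 9.75406940e-01,  5.63422832e-02,  2.13088830e-01,
        -4.89494942e-01],
       [-2.12650170e-01, -1.37394193e-02,  9.77031798e-01,
        -1.67345990e+00],
       [ 0.00000000e+00,  0.00000000e+00,  0.00000000e+00,
         1.00000000e+00]])}
{'location': [0.6959, 0.4358, 0.0719], 'score': 0.58}
{'location': [0.502, 0.2332, 0.0748], 'score': 0.52}
{'location': [0.4235, 0.6979, 0.0701], 'score': 0.42}
{'location': [0.4314, 0.6935, 0.0661], 'score': 0.73}
{'location': [0.7115, 0.4257, 0.0667], 'score': 0.62}
{'location': [0.2571, 0.2339, 0.0668], 'score': 0.56}
{'location': [0.5212, 0.2322, 0.0709], 'score': 0.5}
{'clock': 0.2, 'joints': array([-1.26513429,  0.47753403,  0.02239312,  1.5560389 , -0.01151102,
        1.10930074, -0.08313105]), 'qvel': array([ 0.00075582, -0.00195765,  0.00178044, -0.00352076, -0.00060005,
        0.00036462,  0.00070487]), 'tau': array([ 1.44277132e-03, -5.96280205e+01,  1.60742037e+00, -2.81175703e+01,
        1.24960302e-02,  7.17085219e-03,  4.02941680e-06]), 'tcp_pos': array([0.27126538, 0.61770518, 0.23067938]), 'orientation': array([ 0.32369746,  1.54646725, -0.32550223]), 'contact_force': array([ 0.20807117,  0.33895367, -0.2384122 ]), 'moment': array([-0.01963155, -0.00774202, -0.0031249 ]), 'grip_width': 0.08541176432462062}
```

View pics/a.png

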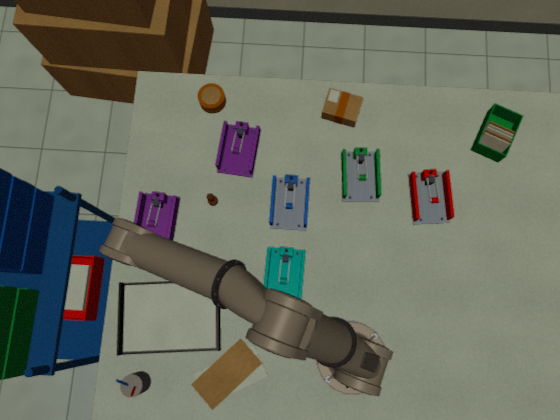

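View pics/b.png

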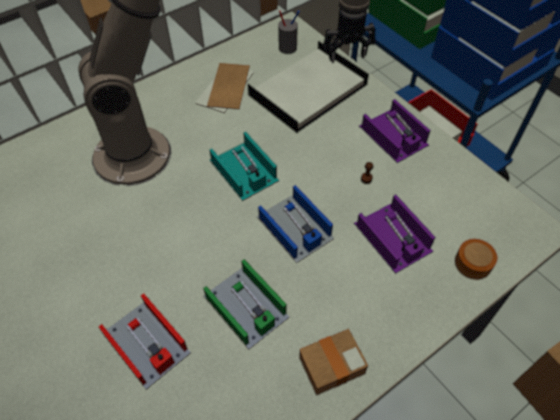

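The top view shows the blue dock at about (290,203). Its housing is on the far side at (291,181) and its roller on the near side at about (289,205). In the scene view the blue roller is at about (291,206). The purple and turquoise docks are look-alikes.

```bash
cat >> h.py <<'E'
from scipy.spatial.transform import Rotation as R
def plan(t):
    o=r.get_obs();M=R.from_rotvec(o['orientation']).as_matrix()
    print('clock',o['clock'],'tcp',o['tcp_pos'].round(4),'\naxes\n',M.round(3),'\nshift mm',(M.T@(np.array(t)-o['tcp_pos'])*1000).round(1),'F',o['contact_force'].round(2))
def blue(n,f=None,lo=.066,c0=(.5,.233),rad=.15):
    im,d,c=grab(n,f)
    hsv=cv2.cvtColor(im,cv2.COLOR_RGB2HSV)
    m=((hsv[...,0]>105)&(hsv[...,0]<125)&(hsv[...,1]>120)&(d>0)).astype(np.uint8)
    v,u=np.nonzero(m);P=world(c,d,u,v)
    k=(np.hypot(P[:,0]-c0[0],P[:,1]-c0[1])<rad)&(P[:,2]>.02)
    mm=np.zeros_like(m);mm[v[k],u[k]]=1
    N,L,S,_=cv2.connectedComponentsWithStats(mm)
    for i in range(1,N):
        if S[i,4]<8: continue
        q=L[v,u]==i;p=P[q]
        print(n,S[i],'mean',p.mean(0).round(4),'min',p.min(0).round(4),'max',p.max(0).round(4))
E
python3 - <<'E'
from h import *
blue('top');blue('scene');plan([.45,.23,.2])
E
```

```text
top [285 175  13   9  76] mean [0.5955 0.2385 0.059 ] min [0.581  0.2155 0.0474] max [0.6101 0.2589 0.0725]
top [269 176   7  49 148] mean [0.5141 0.2974 0.0614] min [0.4342 0.2918 0.0289] max [0.6005 0.304  0.0751]
top [304 178   6  49 121] mean [0.5136 0.1793 0.0603] min [0.433  0.1739 0.0203] max [0.5981 0.1839 0.0742]
top [286 203   6   6  35] mean [0.4925 0.24   0.0802] min [0.4845 0.2308 0.0699] max [0.5019 0.2486 0.0938]
scene [294 186  38  49 514] mean [0.5282 0.2905 0.048 ] min [0.4395 0.285  0.0202] max [0.607  0.3005 0.068 ]
scene [286 203   8   8  44] mean [0.4981 0.2346 0.0798] min [0.4889 0.2229 0.0726] max [0.5053 0.2454 0.0861]
scene [259 206  38  51 495] mean [0.5283 0.1711 0.0501] min [0.4358 0.1657 0.02  ] max [0.6064 0.1816 0.0681]
scene [303 229  19  22 265] mean [0.6026 0.2286 0.0497] min [0.5786 0.2085 0.0211] max [0.6139 0.2572 0.0715]
clock 0.3 tcp [0.2713 0.6179 0.231 ] 
axes
 [[-0.     0.402  0.916]
 [-0.001  0.916 -0.402]
 [-1.    -0.001  0.   ]] 
shift mm [  31.2 -283.3  319.5] F [ 0.09 -0.22  0.11]
```

```bash
python3 -m pendant '[0,0,-26,36,0, 0,0,-26,36,0, 0,0,-26,36,0, 0,0,-26,36,0, 0,0,-26,36,0, 0,0,-26,36,0, 0,0,-26,36,0, 0,0,-26,36,0, 0,0,-26,36,0, 0,0,-26,36,0, 0,0,0,0,0]'
python3 - <<'E'
from h import *
blue('wrist','c.png');blue('scene');plan([.496,.237,.095])
E
```

```text
clock: 1.68
tcp_pos: [0.4985, 0.231, 0.2315]
orientation: [0.329, 1.544, -0.331]
contact_force: [-0.0, 0.2, 0.5]
grip_width: 0.0001
wrist [ 318  104   66  153 1825] mean [0.5128 0.3005 0.0614] min [0.4345 0.2942 0.0548] max [0.6025 0.3068 0.0642]
wrist [ 206  155   64  108 1281] mean [0.4941 0.1818 0.061 ] min [0.4338 0.175  0.0415] max [0.5615 0.1876 0.064 ]
wrist [275 175  29  28 503] mean [0.4919 0.2411 0.079 ] min [0.4828 0.2281 0.0686] max [0.5028 0.253  0.084 ]
wrist [309 238  39  45 530] mean [0.5934 0.2489 0.0586] min [0.496  0.2262 0.021 ] max [0.6098 0.2626 0.2584]
scene [294 186  38  49 509] mean [0.5285 0.2903 0.0486] min [0.4392 0.285  0.0206] max [0.6066 0.2999 0.0692]
scene [286 203   8   8  44] mean [0.4976 0.235  0.0789] min [0.4862 0.2249 0.0706] max [0.5054 0.2437 0.0848]
scene [259 206  38  52 497] mean [0.5281 0.171  0.05  ] min [0.4368 0.1647 0.0202] max [0.6057 0.1813 0.0673]
scene [303 229  19  22 270] mean [0.6028 0.2292 0.0497] min [0.5807 0.2091 0.0206] max [0.6151 0.2562 0.0721]
clock 1.775 tcp [0.4965 0.2352 0.2313] 
axes
 [[-0.     0.403  0.915]
 [ 0.     0.915 -0.403]
 [-1.     0.    -0.   ]] 
shift mm [136.3   1.4  -1.1] F [ 0.25  0.41 -0.43]
```

View pics/c.png

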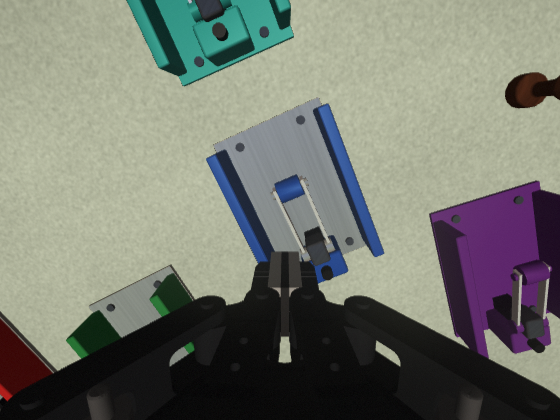

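The wrist view shows the blue roller at (289,188), between the blue rails and with nothing in the way. All views agree within a few mm on a centre of about (0.494, 0.239).

```bash
python3 -m pendant '[0,33,2.5,-4,0, 0,33,0,0,0, 0,33,0,0,0, 0,32,0,0,0, 0,0,0,0,0, 0,0,0,0,0]'
python3 - <<'E'
from h import *
blue('scene','d.png');blue('wrist','e.png')
a=cv2.imread('pics/d.png')[150:290,200:390];b=cv2.imread('pics/e.png')[90:400,130:460]
cv2.imwrite('pics/f.png',np.hstack([cv2.resize(a,(400,295)),cv2.resize(b,(314,295))]))
for i in range(3): plan([.494,.239,.082]); viewer.grab_frame('top')
E
```

```text
clock: 2.52
tcp_pos: [0.4941, 0.2404, 0.1013]
orientation: [0.325, 1.546, -0.323]
contact_force: [0.2, -0.3, 0.7]
grip_width: -0.0002
scene [295 189  37  46 480] mean [0.5342 0.2892 0.0507] min [0.4545 0.2431 0.0203] max [0.6093 0.3    0.1562]
scene [286 202   8   9  46] mean [0.4982 0.235  0.0806] min [0.4888 0.2231 0.0702] max [0.5052 0.2452 0.1042]
scene [259 206  38  51 499] mean [0.5286 0.1711 0.0498] min [0.4381 0.1661 0.0201] max [0.606  0.1805 0.0678]
scene [303 229  19  22 272] mean [0.6027 0.2291 0.0495] min [0.5814 0.2079 0.0201] max [0.6143 0.2577 0.0735]
wrist [ 328  107   95  218 5270] mean [0.5048 0.2964 0.0582] min [0.4356 0.2797 0.0201] max [0.5987 0.3041 0.1625]
wrist [ 144  177  100  128 5101] mean [0.4776 0.1823 0.0498] min [0.4345 0.1722 0.02  ] max [0.5421 0.2286 0.1497]
wrist [ 256  225   50   37 1034] mean [0.4897 0.2392 0.0785] min [0.4823 0.2251 0.0696] max [0.5042 0.2502 0.1137]
clock 2.625 tcp [0.4946 0.2401 0.1018] 
axes
 [[ 0.002  0.402  0.916]
 [ 0.002  0.916 -0.402]
 [-1.     0.002  0.001]] 
shift mm [19.8 -1.3 -0.1] F [-0.73 -0.21  0.11]
clock 2.675 tcp [0.4946 0.24   0.1018] 
axes
 [[ 0.002  0.402  0.916]
 [ 0.002  0.916 -0.402]
 [-1.     0.002  0.001]] 
shift mm [19.8 -1.2 -0.2] F [-1.05  0.5   0.26]
clock 2.725 tcp [0.4945 0.2397 0.1016] 
axes
 [[ 0.002  0.402  0.916]
 [ 0.001  0.916 -0.402]
 [-1.     0.002  0.001]] 
shift mm [19.6 -0.9 -0.2] F [ 0.23  0.16 -0.02]
```

View pics/f.png

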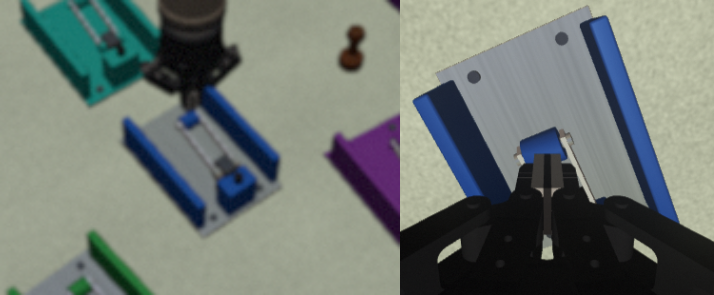

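The fingertips are centred over the roller, about 20 mm above it. I'll move down just into contact and check the force.

```bash
python3 -m pendant '[0,8,0,0,0, 0,8,0,0,0, 0,8,0,0,0, 0,0,0,0,0, 0,0,0,0,0]'
python3 - <<'E'
from h import *
F=[]
for i in range(6): grab('scene','g.png'); o=r.get_obs(); F.append([*o['tcp_pos'],*o['contact_force']])
print(np.mean(F,0).round(4),np.std(F,0).round(3))
E
```

```text
clock: 3.4
tcp_pos: [0.4935, 0.239, 0.0762]
orientation: [0.324, 1.547, -0.325]
contact_force: [-3.7, -1.0, 3.2]
grip_width: -0.0
[ 0.4937  0.2391  0.0764 -2.5197 -0.8077  3.3243] [0.    0.    0.    0.375 0.562 0.288]
```

```bash
python3 -m pendant '[0,3,0,0,0, 0,3,0,0,0, 0,2.5,0,0,0, 0,0,0,0,0]'
python3 - <<'E'
from h import *
F=[]
blue('wrist','e2.png');blue('scene','g.png')
for i in range(4): o=r.get_obs(); F.append([*o['tcp_pos'],*o['contact_force']]);viewer.grab_frame('top')
print(np.mean(F,0).round(4))
a=cv2.imread('pics/g.png')[170:260,240:350];b=cv2.imread('pics/e2.png')[90:400,130:460]
cv2.imwrite('pics/f2.png',np.hstack([cv2.resize(a,(400,327)),cv2.resize(b,(348,327))]))
E
```

```text
clock: 4.2
tcp_pos: [0.4936, 0.2392, 0.0675]
orientation: [0.324, 1.547, -0.325]
contact_force: [-3.1, 0.0, 4.2]
grip_width: 0.0002
wrist [ 332  105  110  229 7659] mean [0.4938 0.2961 0.0563] min [0.4355 0.2814 0.0201] max [0.5796 0.3042 0.1329]
wrist [ 117  187  114  124 6253] mean [0.466  0.1826 0.0491] min [0.4342 0.1724 0.02  ] max [0.5246 0.2251 0.1214]
wrist [254 234  53  32 694] mean [0.4851 0.2397 0.0619] min [0.4819 0.2252 0.0529] max [0.498  0.2503 0.0786]
scene [296 192  36  42 430] mean [0.5424 0.2888 0.0508] min [0.4587 0.2487 0.0206] max [0.6065 0.3007 0.1367]
scene [259 206  38  51 498] mean [0.528  0.1711 0.05  ] min [0.4377 0.1657 0.02  ] max [0.6069 0.1812 0.0676]
scene [286 208   8   5  23] mean [0.4994 0.2315 0.0655] min [0.4887 0.2243 0.056 ] max [0.5044 0.2443 0.0796]
scene [303 229  18  22 266] mean [0.6028 0.2288 0.05  ] min [0.5797 0.2086 0.0202] max [0.6151 0.2567 0.0741]
[ 0.4938  0.2392  0.0678 -3.3076  0.2512  3.7519]
```

View pics/f2.png

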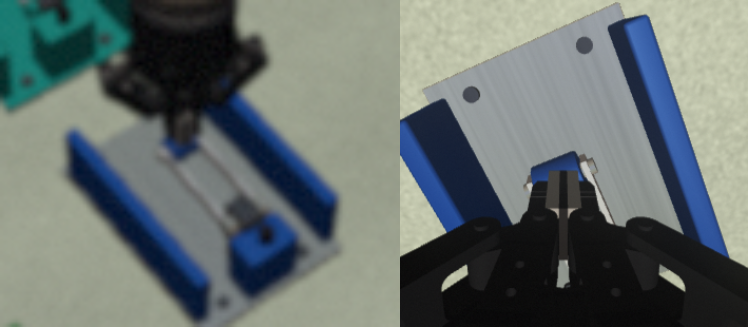

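The roller is about 14 mm down, past the click and well short of 30 mm. The picture shows the tips on the roller, clear of the rails. I'll finish the one-second hold and then lift straight up.

```bash
python3 -c "
from h import *;print(r.get_obs()['clock'])"; python3 -m pendant '[0,0,0,0,0, 0,0,0,0,0, 0,0,0,0,0, 0,0,0,0,0, 0,0,0,0,0, 0,-8,0,0,0, 0,-12,0,0,0, 0,-30,0,0,0, 0,-40,0,0,0, 0,-40,0,0,0, 0,0,0,0,0, 0,0,0,0,0]'
python3 - <<'E'
from h import *
blue('wrist','w3.png');blue('scene');plan([.494,.239,.2])
E
```

```text
4.5
clock: 6.0
tcp_pos: [0.4935, 0.2388, 0.1978]
orientation: [0.325, 1.546, -0.325]
contact_force: [0.0, 0.4, -1.0]
grip_width: 0.0002
wrist [ 316  112   72  167 2203] mean [0.5131 0.2974 0.0607] min [0.4352 0.291  0.055 ] max [0.604 0.304 0.064]
wrist [ 192  167   69  120 1598] mean [0.4949 0.1792 0.059 ] min [0.434  0.1722 0.0203] max [0.5593 0.2294 0.2269]
wrist [268 191  33  30 619] mean [0.4925 0.2382 0.0785] min [0.4836 0.2252 0.0703] max [0.5037 0.2501 0.082 ]
wrist [243 235   6   5  10] mean [0.5182 0.1839 0.0354] min [0.5135 0.1836 0.026 ] max [0.5212 0.1841 0.0418]
wrist [318 257  30  43 516] mean [0.5937 0.2512 0.0551] min [0.4883 0.2335 0.0212] max [0.6107 0.2599 0.2369]
scene [294 186  38  49 513] mean [0.5283 0.2904 0.0482] min [0.4391 0.2854 0.0201] max [0.6066 0.301  0.0688]
scene [286 203   8   8  43] mean [0.4978 0.2351 0.079 ] min [0.4887 0.2249 0.0719] max [0.5055 0.2438 0.0856]
scene [259 206  38  52 497] mean [0.5285 0.1711 0.05  ] min [0.4362 0.1661 0.0201] max [0.6071 0.1812 0.0689]
scene [303 229  19  22 267] mean [0.6028 0.2289 0.0501] min [0.5817 0.209  0.0201] max [0.6142 0.2571 0.0728]
clock 6.1 tcp [0.4931 0.2386 0.1968] 
axes
 [[-0.002  0.402  0.916]
 [-0.001  0.916 -0.402]
 [-1.    -0.002 -0.001]] 
shift mm [-3.2  0.7  0.7] F [ 0.2   0.07 -0.42]
```

View pics/w3.png

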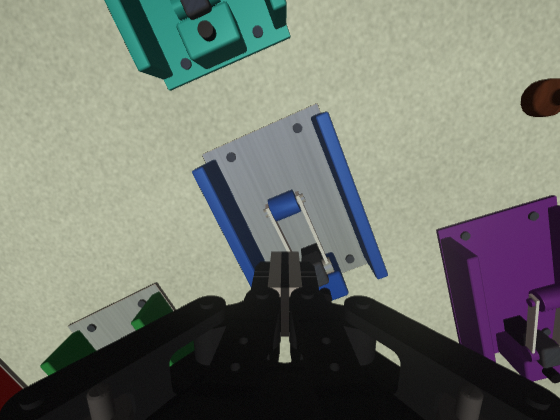

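The roller, at (284,205), has sprung back up with its top at 82 mm, and the tool is clear.

```bash
python3 -c "
from bench import r;print(r.hand_in())"
```

```text
the job is handed in; nothing more can be done
None
```

I pressed the blue roller straight down with shut fingers to about 14 mm, held it there for about 1 s and lifted straight off. That is past the 10 mm click and well short of 30 mm. The job is handed in; no verdict was reported.

- **Depth and force:** the TCP stood at 67.8 mm against the roller's 82 mm rest height. The force upwards was about 3.8 N. The click gives no signal, so passing it is inferred from this depth.
- **Sideways force:** there was also about 3 N along x while pressing, more than I expected. I took it for friction at the roller. The tips stayed on the roller and clear of the rails.
- **After release:** the wrist camera shows the roller's top back at 82 mm. The tool is about 115 mm above it, with no contact force beyond noise.
- **Other docks:** the arm did not go near the green or red docks.
- **Time:** about 6 s on the robot's clock, of the 32 s allowed.
- **Disagreement:** the cameras differed by about 5 mm on where the roller was level with the bench, which did not matter for this press.

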